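Stack tapered weights level on a glued album cover

ROBOT

A 6-joint arm with a two-finger parallel gripper is mounted at the origin on the work surface. World frame = base frame: x ahead of the robot, y to its left, z up, the work surface at z = 0. Lengths are in m, angles in rad, forces in N, time in s.
With the tool pointing down it reaches from about 0.35 to 0.775 m from the base axis. Payload 7.3 kg.
Tool frame: the origin (TCP) lies at the very end of the fingers, on their centre line; the grasp point (between the pads) lies 19 mm behind it; z points along the fingers, y is the direction in which the jaws open and shut (so a half turn about z gives the same grasp; the last joint's range is limited). The gripper opens to 92 mm and grips with 3 to 60 N. Pads are 19 mm wide; open, the fingers measure 130 mm over their backs; the gripper's body (75 mm by 190 mm) begins 47 mm behind the grasp point.
Start: joints at [1.176, 0.342, 1.524, -0, 1.275, -0.146], TCP at [0.129, 0.509, 0.227] pointing down, gripper open.
Joint ranges: [-2.53, 2.53], [-0.77, 2.02], [0.04, 2.7], [-1, 4.14], [0.28, 2.66], [-3.11, 3.11]. Speed limits (rad/s): [2.57, 2.57, 3.14, 3.14, 3.14, 3.14].

INTERFACE

Orientations are given as [roll, pitch, yaw] about the fixed x, y, z axes, in that order (R = Rz(yaw) Ry(pitch) Rx(roll)).
In Python, from cell import monitor, eyes, order gives the robot as it stands. The module is installed in compiled form; this text tells all that it offers.
- The arm moves only by the tool carry_out, never from a script. Its argument "targets" is a list of rows, each a list of 2 entries, a list of its own where there are three numbers: the shift along the tool's x, y, z in m, then the turn about the tool's z in rad. In form: [[[dx, dy, dz], twist], ...]. A call has 1 to 10 rows; each row shifts and turns the pose as measured when the row begins, along the tool's axes as they then stand; what a row does not reach is not made up. A row lasts 1/8 s, in which the tool goes at most 62.5 mm and 10.7 degrees, less where a joint would pass 70% of its speed; a pose out of reach is approached as far as the arm can. A call is refused whole if a number of a shift passes 0.0625 or a number of a turn 0.188, either way. A call with a gripper value outside its range is refused whole. "fingers" is the closure, from 0 (fully open) to 1 (shut), set as the call begins (left out, the last holds). The fingers move at their own pace and stop on an object; "grip_force" is the grip in N (left out, the last holds). Time passes only in rows, so rows that do not move let the fingers close. It gives the time, the measured TCP pose, the force and the opening at its end, in the units of the state.
- monitor.observe(): the state, without advancing time (a new reading comes with each control period).
- eyes.read_camera(name): name is "side" or "top" or "wrist"; returns the picture (400x640x3 uint8, red, green, blue); there is no depth.
- eyes.camera_info(name): a dict with "K" (3x3 intrinsics, pixels), "dist" ([k1, k2, p1, p2, k3] as OpenCV has them; the pictures are not rectified), "rvec" (rotation vector, rad) and "tvec" (3), from world to camera coordinates, as OpenCV has them. Camera axes: x right, y down, z forward; pixel columns grow to the right and rows downward; lengths in m; the calibration is good to about 2 mm. A picture is of the moment at which its call begins: read the wrist's pose just before it. camera_info takes no time and is no camera call; for the wrist camera it gives the pose at the moment of the call.
- order.hand_in(): hands the job in, once; it reports no verdict.
The state is a dict: "time": time; "qpos": joint angles; "qvel": joint speeds; "joint_efforts": joint torques, N m; "tool_pos": TCP position; "tool_rot": TCP orientation; "contact_force": force on the tool from outside, world axes, zero at the start; "torque": the same for the moment, N m; "opening": finger opening in m.
Only numpy, scipy, OpenCV 4.12 (cv2) and the standard library are available. Lean on these libraries where they do the work, as an engineer would, in place of code of your own. Each camera call takes 0.05 s, during which the arm holds its last target.

TASK

Weight down the glued leather cover by finishing the stack of tapered iron weights on its pressing board: lay the other long weight squarely on the long one already there, turned end for end (thick end over thin end) so that the top comes out level. Then lay the two short weights crosswise on the middle of it, the second turned end for end on the first so that the stack ends level again, every weight with its flat underside down. Leave the first weight and everything else on the bench where they are.

Things in the scene. Friction and masses are not known exactly. Their poses are not given: they have to be found in the camera images.
- long_a_mid (a point): Long weight already on the pressing board. Tapered iron, 120 mm long (x), 44 mm wide (y), about 0.78 kg; thickness grows evenly from 15 mm at the thin end (-x) to 27 mm at the thick end (+x), slope 1 in 10; flat underside, upright sides; a dark hole 12 mm across on top, 14 mm from the thin end. Point: its centre, 10.5 mm above the underside; x along the underside to the thick end, y across, z square to the underside, up.
- long_b_mid (a point): Other long weight, lying on the cutting mat. Tapered iron, 120 mm long (x), 44 mm wide (y), about 0.78 kg; thickness grows evenly from 15 mm at the thin end (-x) to 27 mm at the thick end (+x), slope 1 in 10; flat underside, upright sides; a dark hole 12 mm across on top, 14 mm from the thin end. Point: its centre, 10.5 mm above the underside; x along the underside to the thick end, y across, z square to the underside, up.
- short_a_mid (a point): Short weight (one of two alike) on the cutting mat. Tapered iron, 90 mm long (x), 44 mm wide (y), about 0.54 kg; thickness grows evenly from 15 mm at the thin end (-x) to 24 mm at the thick end (+x), slope 1 in 10; flat underside, upright sides; a dark hole 12 mm across on top, 14 mm from the thin end. Point: its centre, 9.75 mm above the underside; x along the underside to the thick end, y across, z square to the underside, up.
- short_b_mid (a point): The other short weight, on the cutting mat. Tapered iron, 90 mm long (x), 44 mm wide (y), about 0.54 kg; thickness grows evenly from 15 mm at the thin end (-x) to 24 mm at the thick end (+x), slope 1 in 10; flat underside, upright sides; a dark hole 12 mm across on top, 14 mm from the thin end. Point: its centre, 9.75 mm above the underside; x along the underside to the thick end, y across, z square to the underside, up.
- long_b_top (a point): Centre of the sloping top face of the loose long weight; z is square to that face, outwards (z upright = top face level), x runs along it to the thick end.
- short_a_top (a point): Centre of the sloping top face of the first-named short weight; z is square to that face, outwards (z upright = top face level), x runs along it to the thick end.
- short_b_top (a point): Centre of the sloping top face of the second-named short weight; z is square to that face, outwards (z upright = top face level), x runs along it to the thick end.
- board_top (a point): Centre of the top of the fixed plywood pressing board, 200 (x) x 150 (y) x 15 mm, lying on a brown leather cover 230 x 180 x 6 mm on the cutting mat; this point is 21 mm above the mat. The mat's top, on which everything loose stands, is 3 mm above the bench top.
- plain_block: Bystander, loose: plain straight steel block, 75 x 42 x 20 mm, not tapered, no hole. Origin at the centre of its underside.
- knife: Bystander, loose: utility knife lying flat, about 150 mm long, blade retracted. Origin at the centre of its underside.
- bone_folder: Bystander, loose: flat white bone folder, about 142 x 24 x 6 mm. Origin at the centre of its underside.

How it is judged:
On the way, in this order (a step that is already met when the one before it is completed fails the run):
1. the loose long weight lies squarely on the first one, end for end, its top level (horizontal distance between long_b_mid and long_a_mid below 0.015 m and z of long_b_mid in the frame of long_a_mid between 0.014 and 0.028 m and angle between the y axis of long_b_mid and the y axis of long_a_mid, either way round below 0.17 rad and angle between long_b_top's own z axis and vertical below 0.04 rad), for 0.2 s.
2. one short weight lies crosswise on the middle of the long pair (all of step 1 and ((horizontal distance between short_a_mid and long_a_mid below 0.018 m and z of short_a_mid in the frame of long_a_mid between 0.0343 and 0.0483 m and angle between the y axis of short_a_mid and the x axis of long_a_mid, either way round below 0.2 rad and angle between short_a_mid's own z axis and vertical below 0.04 rad) or (horizontal distance between short_b_mid and long_a_mid below 0.018 m and z of short_b_mid in the frame of long_a_mid between 0.0343 and 0.0483 m and angle between the y axis of short_b_mid and the x axis of long_a_mid, either way round below 0.2 rad and angle between short_b_mid's own z axis and vertical below 0.04 rad))), for 0.2 s.
At the end, for the whole second after the job is handed in: All weights at rest: other long one reversed on the first (moved under 25 mm), centred to 15 mm, parallel to 10 deg, top level to 2 deg; shorts crosswise on top within 18 mm of the middle and 11 deg of square, one reversed on the other, top level to 2.5 deg; no bystander moved over 30 mm (all of step 1 and ((horizontal distance between each of short_a_mid, short_b_mid and long_a_mid below 0.018 m and z of short_a_mid in the frame of long_a_mid between 0.0343 and 0.0483 m and angle between the y axis of short_a_mid and the x axis of long_a_mid, either way round below 0.2 rad and angle between short_a_mid's own z axis and vertical below 0.04 rad and z of short_b_mid in the frame of long_a_mid between 0.0538 and 0.0678 m and horizontal distance between short_b_mid and short_a_mid below 0.018 m and angle between the y axis of short_b_mid and the y axis of short_a_mid, either way round below 0.17 rad and angle between short_b_top's own z axis and vertical below 0.045 rad) or (horizontal distance between each of short_b_mid, short_a_mid and long_a_mid below 0.018 m and z of short_b_mid in the frame of long_a_mid between 0.0343 and 0.0483 m and angle between the y axis of short_b_mid and the x axis of long_a_mid, either way round below 0.2 rad and angle between short_b_mid's own z axis and vertical below 0.04 rad and z of short_a_mid in the frame of long_a_mid between 0.0538 and 0.0678 m and horizontal distance between short_a_mid and short_b_mid below 0.018 m and angle between the y axis of short_a_mid and the y axis of short_b_mid, either way round below 0.17 rad and angle between short_a_top's own z axis and vertical below 0.045 rad)) and distance of long_a_mid from where it was at the start of the episode below 0.025 m and horizontal distance between long_a_mid and board_top below 0.05 m and linear speed of each of long_a, long_b, short_a, short_b below 0.02 m/s); the robot touches nothing.
It fails at once if a bystander was moved by more than 30 mm (distance of any of plain_block, knife, bone_folder from where it was at the start of the episode above 0.03 m).
It fails at once if the first long weight was moved by more than 40 mm (distance of long_a_mid from where it was at the start of the episode above 0.04 m).
It also fails if it takes over 61 s, if anything falls off the work surface, if the arm or the gripper's body presses on something with over 40 N, if the wrist force passes 120 N, or if a joint passes its speed limit or range.

## Working session

There is one attempt and no reset: what is moved stays moved. The work goes in short steps, Python scripts to look and compute and a tool call to move; the robot and the scene stay as the last step left them, time stands still between calls to the robot, and variables do not carry over. Pictures are saved under pics/ and viewed, and the job is handed in when it is done.

Besides the shell and the picture viewer there is one more tool, called after "Call:" in YAML: its name, and indented under it one key for each argument. carry_out: Moves the arm, as the interface text tells. Its arguments: {"type":"object","properties":{"targets":{"type":"array","items":{"type":"array"}},"fingers":{"type":"number"},"grip_force":{"type":"number"}},"required":["targets"]}

```bash
mkdir -p pics; ls; python3 - <<'E'
from cell import monitor, eyes
import cv2
print(monitor.observe())
for n in ("top","side"):
    im=eyes.read_camera(n); cv2.imwrite(f"pics/{n}0.png",im[:,:,::-1]); i=eyes.camera_info(n); print(n,i)
E
```

```text
pics
{'time': 0.0, 'qpos': array([ 1.17598580e+00,  3.42733668e-01,  1.52499998e+00,  1.69646995e-05,
        1.27542564e+00, -1.45963039e-01]), 'qvel': array([ 0.00071601, -0.00047115,  0.00033102, -0.00079159,  0.00034593,
        0.00027111]), 'joint_efforts': array([ 1.20613977e-04, -4.31247103e+01, -2.44214165e+01,  7.18348590e-02,
        5.60313673e-02, -1.62946899e-04]), 'tool_pos': array([0.12909695, 0.50845992, 0.22604524]), 'tool_rot': array([-3.14004503e+00, -2.43909846e-04,  2.89274003e+00]), 'contact_force': array([-0.11115113,  0.69454939, -0.41787454]), 'torque': array([0.01728128, 0.00449684, 0.05421412]), 'opening': 0.09172087090739098}
top {'K': array([[438.26482288,   0.        , 325.34181676],
       [  0.        , 438.26482288, 195.85271964],
       [  0.        ,   0.        ,   1.        ]]), 'dist': array([-0.08909157,  0.        ,  0.        ,  0.        ,  0.        ]), 'rvec': array([ 2.13240383, -2.149506  ,  0.12298439]), 'tvec': array([0.0275532 , 0.51700442, 1.09692378])}
side {'K': array([[361.29548532,   0.        , 312.19567193],
       [  0.        , 361.29548532, 199.61752944],
       [  0.        ,   0.        ,   1.        ]]), 'dist': array([-0.00592906,  0.        ,  0.        ,  0.        ,  0.        ]), 'rvec': array([ 2.25251187, -0.75974293,  0.34207728]), 'tvec': array([-0.41430425,  0.27067919,  0.71469269])}
```

View pics/top0.png

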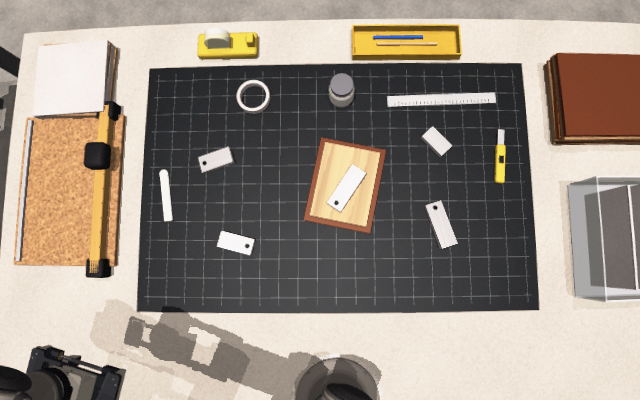

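View pics/side0.png

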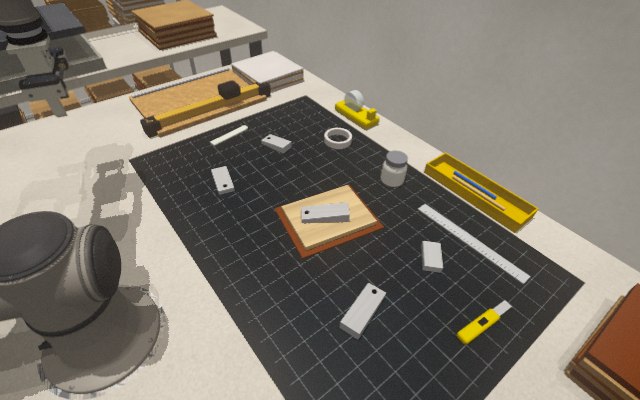

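```bash
cat > h.py <<'E'
from cell import monitor, eyes
import cv2, numpy as np
from scipy.spatial.transform import Rotation as R
def ray(i,px,z):
    Rm=cv2.Rodrigues(i["rvec"])[0]; t=i["tvec"]
    u=cv2.undistortPoints(np.array(px,float).reshape(-1,1,2),i["K"],i["dist"]).reshape(-1,2)
    d=np.c_[u,np.ones(len(u))]@Rm; c=-Rm.T@t
    z=np.broadcast_to(z,len(u))
    return c+d*((z-c[2])/d[:,2])[:,None]
def snap(name,f):
    s=monitor.observe(); i=eyes.camera_info(name); im=eyes.read_camera(name)
    cv2.imwrite("pics/"+f,im[:,:,::-1]); return s,i,im
E
python3 - <<'E'
from h import *
im=cv2.imread("pics/top0.png"); i=eyes.camera_info("top")
hsv=cv2.cvtColor(im,cv2.COLOR_BGR2HSV)
m=((hsv[:,:,1]<45)&(hsv[:,:,2]>125)).astype(np.uint8)*255
m[:66]=0;m[306:]=0;m[:,:152]=0;m[:,525:]=0
m=cv2.morphologyEx(m,cv2.MORPH_OPEN,np.ones((4,4)))
cs,_=cv2.findContours(m,cv2.RETR_EXTERNAL,cv2.CHAIN_APPROX_NONE)
for c in cs:
    if cv2.contourArea(c)<150: continue
    (cx,cy),_,_=cv2.minAreaRect(c)
    z=.045 if abs(cx-347)<15 and abs(cy-188)<15 else .023
    p=ray(i,c.reshape(-1,2),z)
    r=cv2.minAreaRect((p[:,:2]*1000).astype(np.float32))
    print((round(cx),round(cy)),np.round(r[0],1),np.round(r[1],1),round(r[2],1), np.ptp(im[c[:,0,1],c[:,0,0]],0))
for n,px,z in [("LAhole",(336,206),.0405),("LBhole",(435,208),.0195),("S1hole",(201.5,160.5),.0195),("S2hole",(247.5,246),.0195),("jar",(342,90),.05)]:
    print(n,np.round(ray(i,[px],z)[0]*1000,1))
E
```

```text
(236, 244) [396.2 256.4] [93.4 43.8] 75.9 [209 208 209]
(442, 225) [ 440.5 -278.2] [120.6  44.6] 19.1 [199 199 200]
(166, 196) [524.1 447.5] [140.6  24.8] 8.5 [207 212 213]
(347, 188) [534.7 -32.7] [ 44.3 121.5] 56.0 [156 127 102]
(216, 160) [618.5 315.7] [45.6 89.8] 17.9 [213 212 219]
(438, 141) [ 663.  -276.6] [75.5 41.2] 42.8 [190 192 199]
(442, 100) [ 778.4 -295.1] [ 31.9 297.1] 1.8 [196 198 204]
(342, 85) [823. -25.] [57.2 57.6] 89.2 [107 102 105]
LAhole [490.   -3.8  40.5]
LBhole [ 484.7 -262.5   19.5]
S1hole [618.5 356.1  19.5]
S2hole [389.7 227.1  19.5]
jar [797.9 -22.9  50. ]
```

```bash
cat >> h.py <<'E'
def goto(x,y,z,yaw=None):
    s=monitor.observe(); Rm=R.from_euler('xyz',s["tool_rot"]); d=Rm.inv().apply(np.array([x,y,z])-s["tool_pos"])
    print("t",round(s["time"],2),"pos",np.round(s["tool_pos"],4),"yaw",round(np.degrees(s["tool_rot"][2]),1),"tool shift",np.round(d,4),"rows>=",np.ceil(np.linalg.norm(d)/.06))
    if yaw is not None:
        w=(yaw-np.degrees(s["tool_rot"][2])+180)%360-180; print("twist",round(-np.radians(w),4))
    return d
E
python3 - <<'E'
from h import *
goto(.48,.2,.22,199.1)
im=cv2.imread("pics/top0.png")
tl=[im[y-45:y+45,x-50:x+50] for x,y in [(347,188),(441,224),(215,159),(236,243)]]
g=[cv2.resize(t,None,fx=4,fy=3.3,interpolation=cv2.INTER_CUBIC) for t in tl]
cv2.imwrite("pics/z.png",np.vstack([np.hstack(g[:2]),np.hstack(g[2:])]))
E
```

```text
t 0.1 pos [0.1291 0.5085 0.2261] yaw 165.7 tool shift [-0.4161 -0.2126  0.0063] rows>= 8.0
twist -0.5822
```

View pics/z.png

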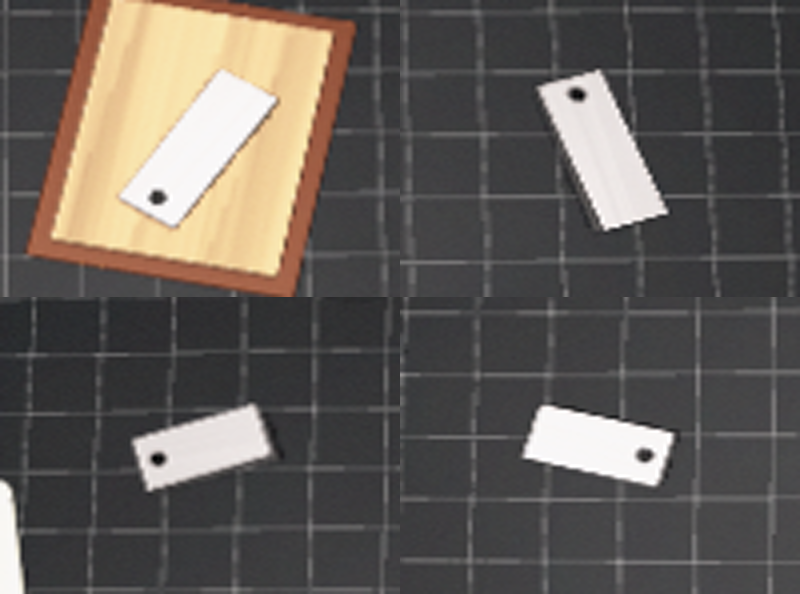

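The crops show the hole (thin) ends: LA lower-left (≈336,203), LB at the top (≈435,208), S1 at the left (≈204,163) and S2 at the right (≈247,246). These agree with the measured axes, so I'm moving.

Call:
carry_out:
  targets:
    - [[-0.052,-0.0265,0],0]
    - [[-0.052,-0.0265,0],0]
    - [[-0.052,-0.0265,0],0]
    - [[-0.052,-0.0265,0],0]
    - [[-0.052,-0.0265,0],0]
    - [[-0.052,-0.0265,0],0]
    - [[-0.052,-0.0265,0],0]
    - [[-0.052,-0.0265,0],0]
  fingers: 0
  grip_force: 30

```text
time: 1.1
tool_pos: [0.4876, 0.1943, 0.2237]
tool_rot: [-3.139, -0.003, 2.901]
contact_force: [-0.1, 1.1, 0.2]
opening: 0.0919
```

```bash
python3 -c "
from h import *
goto(.4405,-.278,.2,199.1)"
```

```text
t 1.1 pos [0.4876 0.1943 0.2237] yaw 166.2 tool shift [-0.0667 -0.4698  0.025 ] rows>= 8.0
twist -0.5735
```

Call:
carry_out:
  targets:
    - [[-0.0085,-0.059,0.003],0]
    - [[-0.0085,-0.059,0.003],0]
    - [[-0.0085,-0.059,0.003],0]
    - [[-0.0085,-0.059,0.003],0]
    - [[-0.0085,-0.059,0.003],0]
    - [[-0.0085,-0.059,0.003],0]
    - [[-0.0085,-0.059,0.003],0]
    - [[-0.008,-0.058,0.003],0]

```text
time: 2.1
tool_pos: [0.44, -0.294, 0.1972]
tool_rot: [-3.139, -0.005, 2.901]
contact_force: [0.3, 0.3, 0.1]
opening: 0.0916
```

Call:
carry_out:
  targets:
    - [[0,0,0],-0.144]
    - [[0,0,0],-0.144]
    - [[0,0,0],-0.144]
    - [[0,0,0],-0.143]
    - [[0,0,0],0]

```text
time: 2.72
tool_pos: [0.4373, -0.2988, 0.194]
tool_rot: [3.136, -0.009, -2.798]
contact_force: [-1.2, 0.2, -1.1]
opening: 0.0915
```

```bash
python3 -c "
from h import *
goto(.4405,-.278,.007,199.1)
snap('wrist','w1.png')
i=eyes.camera_info('wrist');Rm=cv2.Rodrigues(i['rvec'])[0];print(-Rm.T@i['tvec'],Rm[2])"
```

```text
t 2.73 pos [ 0.4373 -0.2988  0.194 ] yaw -160.3 tool shift [-0.0116  0.0174  0.187 ] rows>= 4.0
twist 0.0098
[ 0.37678151 -0.32162925  0.35233093] [ 0.2212229   0.08377058 -0.97161871]
```

View pics/w1.png

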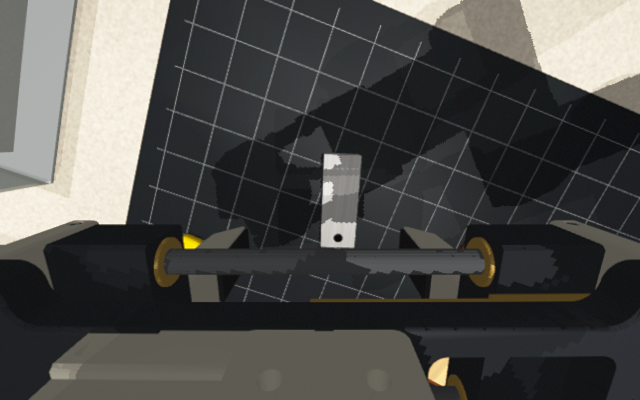

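The wrist picture shows the whole long weight between the fingers. The thick end is at row 154, the thin end with the hole is at row 247, and it spans columns ~322-361.

```bash
python3 - <<'E'
from h import *
i=eyes.camera_info('wrist')
im=cv2.imread('pics/w1.png')
p=ray(i,[(323,154),(361,154),(355,247),(322,247),(338,238)],[.03,.03,.018,.018,.0195]); print(np.round(p*1000,1),p[:4].mean(0))
print(np.linalg.norm(p[0]-p[1]),np.linalg.norm(p[2]-p[3]),np.linalg.norm((p[0]+p[1]-p[2]-p[3])/2))
d=(p[0]+p[1]-p[2]-p[3])[:2]; print(np.degrees(np.arctan2(d[1],d[0])))
E
```

```text
[[ 396.1 -314.    30. ]
 [ 381.5 -272.7   30. ]
 [ 495.1 -234.9   18. ]
 [ 509.3 -275.2   18. ]
 [ 490.3 -260.2   19.5]] [ 0.44548829 -0.27419573  0.024     ]
0.04377074218913038 0.04277844997213648 0.12032019542394168
-161.34726725119734
```

```bash
python3 -c "
from h import *
goto(.4425,-.275,.007,198.9)"
```

```text
t 2.77 pos [ 0.4373 -0.2987  0.194 ] yaw -160.4 tool shift [-0.0145  0.0195  0.187 ] rows>= 4.0
twist 0.0119
```

Call:
carry_out:
  targets:
    - [[-0.0145,0.0195,0.04],0.012]
    - [[0,0,0.05],0]
    - [[0,0,0.045],0]
    - [[0,0,0.03],0]
    - [[0,0,0],0]

```text
time: 3.4
tool_pos: [0.4442, -0.275, 0.0254]
tool_rot: [3.139, -0.007, -2.827]
contact_force: [0.1, 1.1, -0.8]
opening: 0.0919
```

```bash
python3 -c "
from h import *
goto(.4425,-.275,.007,198.9)"
```

```text
t 3.4 pos [ 0.4442 -0.275   0.0254] yaw -162.0 tool shift [0.0015 0.0005 0.0184] rows>= 1.0
twist -0.0154
```

Call:
carry_out:
  targets:
    - [[0.0015,0.0005,0.018],-0.012]
    - [[0,0,0],0]

```text
time: 3.65
tool_pos: [0.4437, -0.2759, 0.0094]
tool_rot: [-3.142, -0.005, -2.818]
contact_force: [-0.5, -0.2, 0.0]
opening: 0.0916
```

Call:
carry_out:
  targets:
    - [[0,0,0],0]
    - [[0,0,0],0]
    - [[0,0,0],0]
    - [[0,0,0],0]
    - [[0,0,0],0]
    - [[0,0,0],0]
  fingers: 1
  grip_force: 35

```text
time: 4.4
tool_pos: [0.445, -0.276, 0.0133]
tool_rot: [-3.139, -0.003, -2.82]
contact_force: [0.1, 1.4, 1.2]
opening: 0.0437
```

Call:
carry_out:
  targets:
    - [[0,0,-0.03],0]
    - [[0,0,-0.06],0]
    - [[0,0,-0.06],0]
    - [[0,0,0],0]

```text
time: 4.9
tool_pos: [0.4433, -0.2745, 0.1628]
tool_rot: [3.136, -0.009, -2.82]
contact_force: [0.7, -0.1, -7.0]
opening: 0.0437
```

```bash
python3 -c "
from h import *
s=monitor.observe(); print(s['contact_force'],s['torque'],s['opening'])
snap('wrist','w2.png'); snap('side','s2.png')
goto(.5347-.083,-.0327+.056,.17,146)"
```

```text
[ 0.68336278 -0.08345122 -7.04645814] [0.02397467 0.03769712 0.03490292] 0.04370567892155162
t 5.0 pos [ 0.4407 -0.2723  0.158 ] yaw -161.6 tool shift [-0.1037  0.2772 -0.0095] rows>= 5.0
twist 0.9148
```

View pics/w2.png

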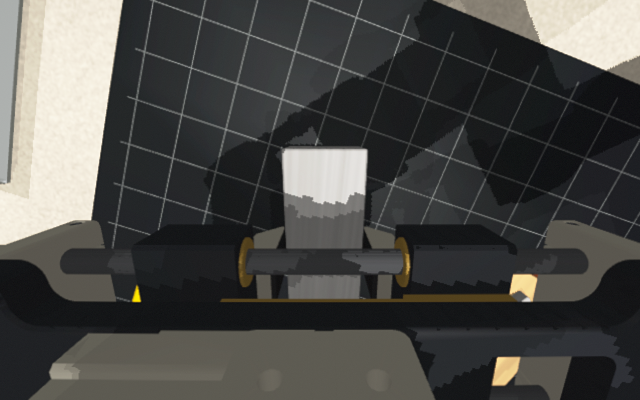

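View pics/s2.png

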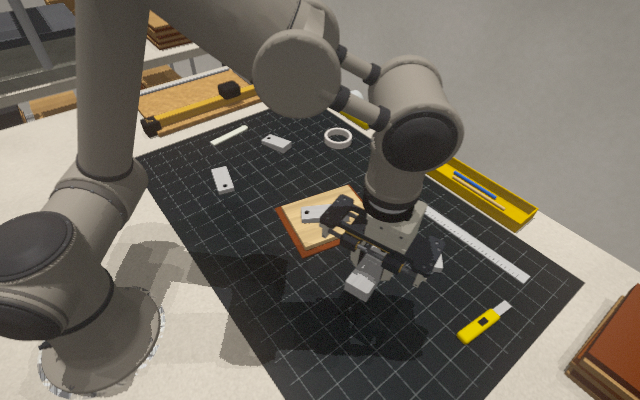

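```bash
python3 -c "
from h import *
goto(.626,-.094,.16,146)"
```

```text
t 5.0 pos [ 0.4407 -0.2723  0.158 ] yaw -161.6 tool shift [-0.2321  0.1107 -0.0037] rows>= 5.0
twist 0.9148
```

Call:
carry_out:
  targets:
    - [[-0.046,0.022,-0.001],0]
    - [[-0.046,0.022,-0.001],0]
    - [[-0.046,0.022,-0.001],0]
    - [[-0.046,0.022,-0.001],0]
    - [[-0.046,0.022,-0.001],0]
    - [[0,0,0],0.18]
    - [[0,0,0],0.18]
    - [[0,0,0],0.18]
    - [[0,0,0],0.18]
    - [[0,0,0],0.18]

```text
time: 6.25
tool_pos: [0.6139, -0.085, 0.1213]
tool_rot: [-3.12, -0.08, 2.532]
contact_force: [0.3, 0.8, -7.5]
opening: 0.0439
```

```bash
python3 -c "
from h import *
s,i,im=snap('wrist','w3.png'); goto(.626,-.094,.16,146); np.savez('w3.npz',**i)"
```

```text
t 6.3 pos [ 0.6135 -0.0849  0.1208] yaw 144.6 tool shift [-0.0122 -0.0011 -0.0404] rows>= 1.0
twist -0.0241
```

View pics/w3.png

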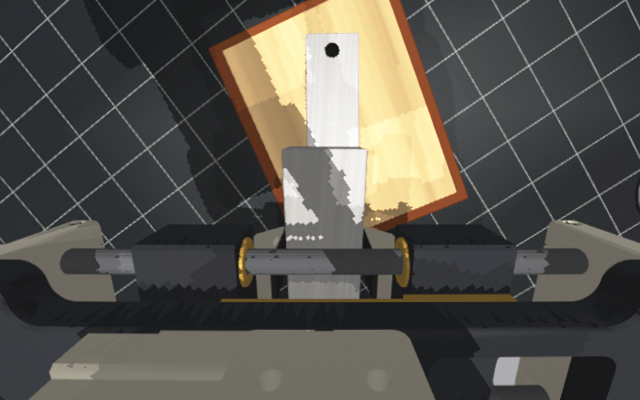

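The picture shows long A on the board (thin end at rows 33-35, cols 306-358, hole at (332,50)), in line with the held weight. The tool has picked up a 0.08 rad tilt from the fast twists, so I'll check whether it persists.

```bash
python3 - <<'E'
from h import *
s=monitor.observe(); print(s['tool_pos'],s['tool_rot'],s['qpos'],s['qvel'])
z=np.load('w3.npz'); i={k:z[k] for k in z}
p=ray(i,[(306.5,34),(358,34.5),(332,50)],[.039,.039,.0405])
print(np.round(p*1000,1),np.linalg.norm(p[0]-p[1]))
u=np.array([np.cos(np.radians(-34)),np.sin(np.radians(-34)),0])
print((p[0]+p[1])/2+.06*u, p[2]+.046*u)
E
```

```text
[ 0.61347826 -0.08491226  0.12075309] [-3.1188477  -0.08147949  2.52404461] [-0.26471933  0.65318106  1.3072448   0.00710369  1.26549069 -1.22131588] [-0.00152971 -0.00506647 -0.00434136 -0.00187422  0.00842889 -0.30632527]
[[480.4 -12.3  39. ]
 [505.   21.8  39. ]
 [502.9  -2.6  40.5]] 0.04206888419854481
[ 0.54243756 -0.02882297  0.039     ] [ 0.54106074 -0.02827537  0.0405    ]
```

Call:
carry_out:
  targets:
    - [[-0.0,0,-0.03],0]
    - [[0,0,0],0]

```text
time: 6.55
tool_pos: [0.6135, -0.0853, 0.1447]
tool_rot: [-3.116, -0.091, 2.528]
contact_force: [-0.4, 0.2, -7.1]
opening: 0.0437
```

```bash
python3 -c "
from h import *
goto(.538,-.027,.085,146)"
```

```text
t 6.55 pos [ 0.6135 -0.0853  0.1447] yaw 144.9 tool shift [0.0895 0.006  0.068 ] rows>= 2.0
twist -0.0197
```

Call:
carry_out:
  targets:
    - [[0.045,0.003,0.022],-0.02]
    - [[0.045,0.003,0.032],0]

```text
time: 6.8
tool_pos: [0.5377, -0.0288, 0.0942]
tool_rot: [-3.118, -0.091, 2.551]
contact_force: [1.9, -0.3, -7.6]
opening: 0.0434
```

```bash
python3 -c "
from h import *
goto(.538,-.027,.07,146); print(monitor.observe()['tool_rot'])
snap('side','s4.png')
snap('wrist','w4.png')"
```

```text
t 6.8 pos [ 0.5377 -0.0288  0.0942] yaw 146.1 tool shift [-0.0015  0.0022  0.0242] rows>= 1.0
twist 0.0025
[-3.11769547 -0.09093126  2.55064061]
```

View pics/s4.png

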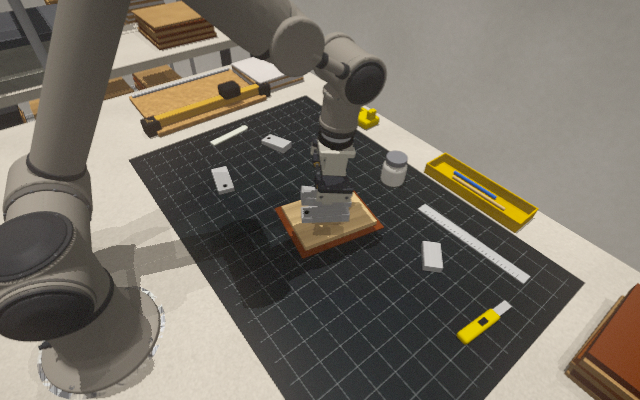

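View pics/w4.png

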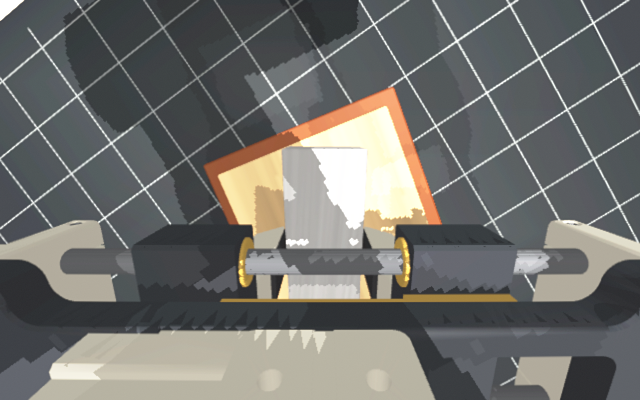

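Long B hangs parallel above long A, with its thick end on the side of A's hole end. I'll lower it gently.

Call:
carry_out:
  targets:
    - [[-0.0015,0.0015,0.018],0]
    - [[0,0,0.006],0]
  grip_force: 22

```text
time: 7.15
tool_pos: [0.5248, -0.023, 0.0622]
tool_rot: [-3.108, -0.116, 2.557]
contact_force: [-3.7, 1.0, -1.3]
opening: 0.0437
```

Call:
carry_out:
  targets:
    - [[0,0,0.005],0]

```text
time: 7.28
tool_pos: [0.5239, -0.0227, 0.0566]
tool_rot: [-3.108, -0.117, 2.558]
contact_force: [-0.3, 0.9, -3.1]
opening: 0.044
```

Call:
carry_out:
  targets:
    - [[0,0,-0.012],0]
    - [[-0.0145,0.004,-0.003],0]

```text
time: 7.52
tool_pos: [0.5402, -0.0282, 0.0704]
tool_rot: [-3.108, -0.117, 2.558]
contact_force: [0.0, -0.2, -6.3]
opening: 0.0435
```

```bash
python3 -c "
from h import *
goto(.538,-.027,.06,146); s=monitor.observe();print(s['tool_rot'],s['qvel'])"
```

```text
t 7.53 pos [ 0.5402 -0.0282  0.0704] yaw 146.6 tool shift [0.0013 0.0002 0.0107] rows>= 1.0
twist 0.01
[-3.10792368 -0.11708488  2.55816427] [-0.03100494  0.18883319 -0.38360578 -0.00835919  0.1908339  -0.02484062]
```

Call:
carry_out:
  targets:
    - [[-0.001,0,0.007],0]
    - [[-0.001,0,0.005],0]
  grip_force: 15

```text
time: 7.78
tool_pos: [0.5424, -0.0298, 0.0594]
tool_rot: [-3.11, -0.113, 2.558]
contact_force: [0.3, 0.3, -6.3]
opening: 0.0439
```

Call:
carry_out:
  targets:
    - [[-0.001,0,0.005],0]
    - [[-0.001,0,0.005],0]

```text
time: 8.02
tool_pos: [0.5434, -0.031, 0.0529]
tool_rot: [-3.11, -0.11, 2.559]
contact_force: [-5.5, -0.9, 23.0]
opening: 0.0438
```

```bash
python3 -c "
from h import *
s=monitor.observe();print(s['tool_rot'],s['contact_force'],s['torque'])
snap('side','s5.png')"
python3 -c "
import cv2
a=cv2.imread('pics/s5.png')[150:270,230:420]; cv2.imwrite('pics/s5z.png',cv2.resize(a,None,fx=4,fy=4,interpolation=2))"
```

```text
[-3.11009725 -0.10980753  2.5586996 ] [-5.47645428 -0.86247196 23.04599487] [0.04854289 1.13456377 0.06854431]
```

View pics/s5z.png

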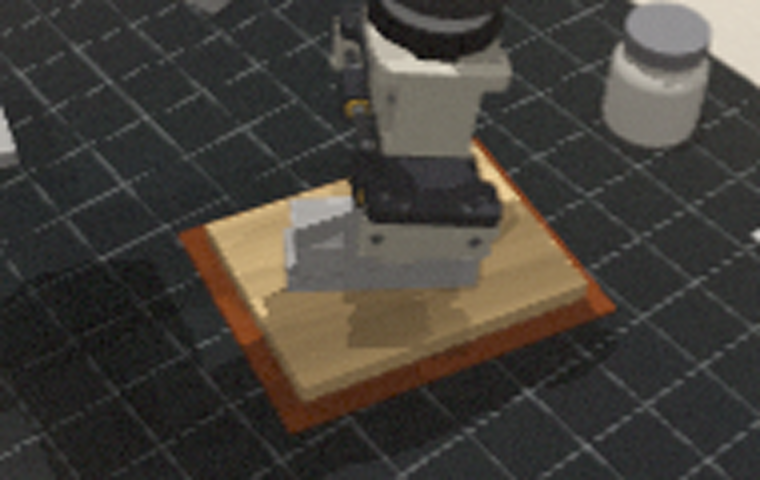

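Call:
carry_out:
  targets:
    - [[0,0,-0.001],0]
    - [[0,0,0],0]
    - [[0,0,0],0]
  fingers: 0

```text
time: 8.45
tool_pos: [0.5446, -0.0313, 0.0556]
tool_rot: [-3.112, -0.106, 2.559]
contact_force: [0.3, -0.1, 0.3]
opening: 0.0692
```

```bash
python3 -c "
from h import *
s=monitor.observe();print(s['tool_rot'],s['contact_force'])
snap('side','s6.png')"
python3 -c "
import cv2
a=cv2.imread('pics/s6.png')[150:270,230:420]; cv2.imwrite('pics/s6z.png',cv2.resize(a,None,fx=4,fy=4,interpolation=2))"
```

```text
[-3.11173847 -0.10564299  2.55894925] [ 0.26464537 -0.07986206  0.28621891]
```

View pics/s6z.png

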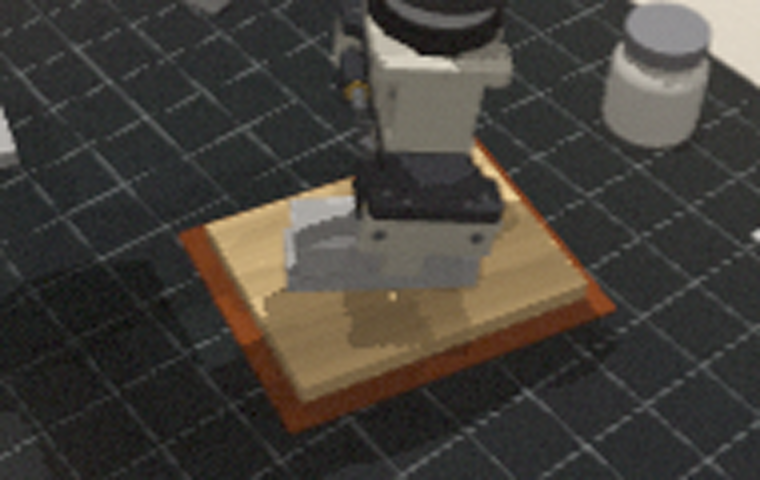

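Nothing moved on release. I'll retreat upward and check the pair.

Call:
carry_out:
  targets:
    - [[-0.003,0,-0.03],0]
    - [[-0.005,0,-0.05],0]
    - [[-0.005,0,-0.05],0]
    - [[-0.005,0,-0.05],0]
    - [[0.0,-0.05,-0.01],0.05]
    - [[0.0,-0.06,0],0.1]
    - [[0.0,-0.06,0],0.1]

```text
time: 9.38
tool_pos: [0.4771, -0.1835, 0.2524]
tool_rot: [-3.083, -0.097, 2.308]
contact_force: [-0.3, -1.4, 1.0]
opening: 0.092
```

```bash
python3 - <<'E'
from h import *
goto(.56,.2,.1,108)
s=monitor.observe();print(s['tool_rot'])
_,_,a=snap('side','s7.png');_,_,b=snap('top','t7.png')
a=a[150:270,230:420];b=b[130:250,290:430]
cv2.imwrite('pics/z7.png',np.vstack([cv2.resize(x,(600,300),interpolation=2) for x in (a,b)])[:,:,::-1])
E
```

```text
t 9.38 pos [ 0.4771 -0.1835  0.2524] yaw 132.2 tool shift [0.2125 0.3287 0.1549] rows>= 8.0
twist 0.4228
[-3.0833864  -0.09689399  2.30771906]
```

View pics/z7.png

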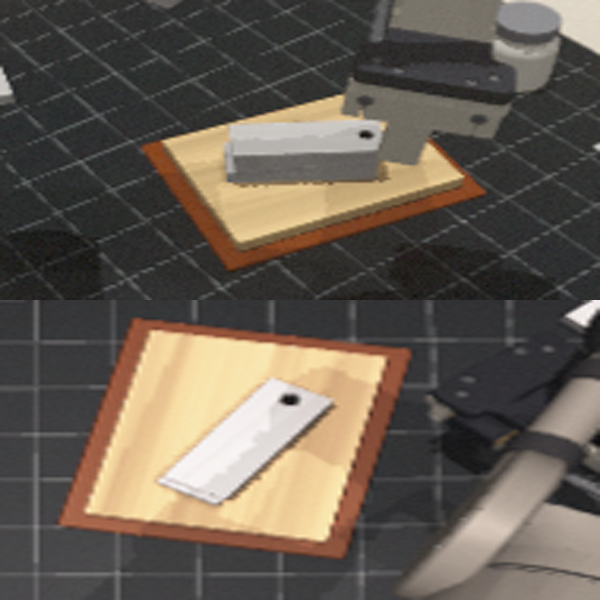

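The pair is stacked flat, with long B's hole at the far end (zoom (288,398)). I'll measure its offset.

```bash
python3 - <<'E'
from h import *
im=cv2.imread("pics/t7.png"); i=eyes.camera_info("top")
hsv=cv2.cvtColor(im,cv2.COLOR_BGR2HSV)
m=((hsv[:,:,1]<45)&(hsv[:,:,2]>125)).astype(np.uint8)*255
m[:140]=0;m[240:]=0;m[:,:300]=0;m[:,:]=np.where(np.arange(640)<385,m,0)
m=cv2.morphologyEx(m,cv2.MORPH_OPEN,np.ones((3,3)))
c=max(cv2.findContours(m,cv2.RETR_EXTERNAL,cv2.CHAIN_APPROX_NONE)[0],key=cv2.contourArea)
p=ray(i,c.reshape(-1,2),.066)
print(cv2.minAreaRect((p[:,:2]*1000).astype(np.float32)), cv2.minAreaRect(c))
E
```

```text
((537.4785766601562, -31.607929229736328), (44.168006896972656, 127.56024169921875), 57.020240783691406) ((346.83575439453125, 186.1444091796875), (17.544578552246094, 50.1702880859375), 32.735225677490234)
```

Call:
carry_out:
  targets:
    - [[0.03,0.047,0.01],0]
    - [[0.03,0.047,0.01],0]
    - [[0.03,0.047,0.01],0]
    - [[0.03,0.047,0.01],0]
    - [[0.03,0.047,0.025],0]
    - [[0.03,0.047,0.025],0]
    - [[0.03,0.047,0.025],0]
    - [[0,0,0.02],0.14]
    - [[0,0,0.01],0.14]
    - [[0,0,0],0.14]

```text
time: 10.72
tool_pos: [0.5653, 0.2088, 0.1025]
tool_rot: [-3.046, -0.064, 1.873]
contact_force: [-0.1, 0.1, 0.3]
opening: 0.0913
```

```bash
python3 - <<'E'
from h import *
goto(.56,.2,.03,108)
s=monitor.observe();print(s['tool_rot'])
E
```

```text
t 10.72 pos [0.5653 0.2088 0.1025] yaw 107.3 tool shift [-0.0115 -0.0008  0.0723] rows>= 2.0
twist -0.0118
[-3.04577207 -0.06417815  1.87315699]
```

Call:
carry_out:
  targets:
    - [[-0.01,0,0.05],0]
    - [[0,0,0.03],0]
    - [[0,0,0.012],0]
    - [[0,0,0.01],0]

```text
time: 11.22
tool_pos: [0.561, 0.2054, 0.0061]
tool_rot: [-3.057, -0.063, 1.876]
contact_force: [-21.1, -12.1, 93.8]
opening: 0.0873
```

Call:
carry_out:
  targets:
    - [[0,0,0.01],0]

```text
time: 11.35
tool_pos: [0.563, 0.206, 0.0058]
tool_rot: [-3.065, -0.061, 1.878]
contact_force: [-22.9, -11.3, 67.9]
opening: 0.0834
```

Call:
carry_out:
  targets:
    - [[0.007,-0.01,0.005],0]

```text
time: 11.48
tool_pos: [0.5551, 0.2095, 0.007]
tool_rot: [-3.075, -0.059, 1.878]
contact_force: [1.9, 0.2, 1.3]
opening: 0.0905
```

Call:
carry_out:
  targets:
    - [[0.007,-0.01,0.005],0]
    - [[0.007,-0.01,0.005],0]

```text
time: 11.72
tool_pos: [0.5396, 0.2179, 0.0054]
tool_rot: [-3.098, -0.055, 1.879]
contact_force: [7.0, -4.0, 11.6]
opening: 0.0919
```

Call:
carry_out:
  targets:
    - [[0.012,-0.008,0.005],0]
    - [[0.012,-0.008,0.005],0]
    - [[0.012,-0.008,0.004],0]

```text
time: 12.1
tool_pos: [0.52, 0.2456, 0.0038]
tool_rot: [-3.132, -0.047, 1.878]
contact_force: [4.6, -4.6, 8.3]
opening: 0.0915
```

```bash
python3 - <<'E'
from h import *
goto(.615,.318,.19,108)
E
```

```text
t 12.1 pos [0.52   0.2456 0.0038] yaw 107.6 tool shift [ 0.049   0.1107 -0.1851] rows>= 4.0
twist -0.0067
```

Call:
carry_out:
  targets:
    - [[0,0,-0.06],0]
    - [[0.012,0.028,-0.045],0]
    - [[0.012,0.028,-0.045],0]
    - [[0.012,0.028,-0.03],0]
    - [[0.013,0.027,0],0]
    - [[0,0,0],0]

```text
time: 12.85
tool_pos: [0.6166, 0.3238, 0.1929]
tool_rot: [-3.136, -0.049, 1.882]
contact_force: [-0.9, 0.5, 0.5]
opening: 0.0919
```

```bash
python3 - <<'E'
from h import *
s,i,im=snap('wrist','w8.png'); np.savez('w8.npz',**i)
goto(.6245,.3197,.01,108); print(s['tool_rot'])
E
```

```text
t 12.9 pos [0.6161 0.3232 0.1933] yaw 107.8 tool shift [-0.0148  0.0079  0.1828] rows>= 4.0
twist -0.0032
[-3.13604991 -0.04880991  1.88201474]
```

View pics/w8.png

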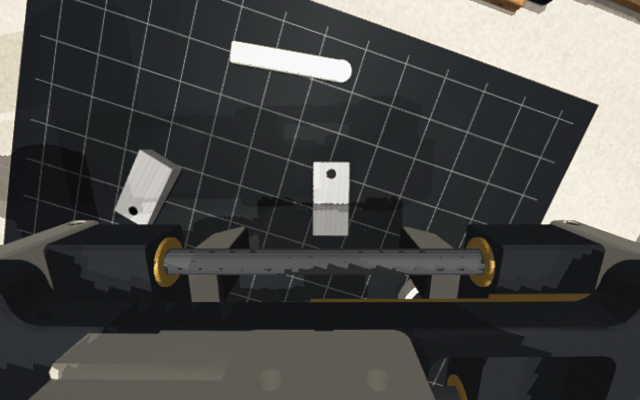

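S1's top face spans cols 313-349 and rows 162-236, with the hole at (331,174). S2 is also visible at the left, with its hole at (133,211).

```bash
python3 - <<'E'
from h import *
z=np.load('w8.npz'); i={k:z[k] for k in z}
p=ray(i,[(313,162),(349,162),(349,236),(313.5,236),(331,174)],[.018,.018,.027,.027,.0194])
print(np.round(p*1000,1),p[:4].mean(0))
print(np.linalg.norm(p[0]-p[1]),np.linalg.norm(p[2]-p[3]),np.linalg.norm((p[0]+p[1]-p[2]-p[3])/2))
d=(p[0]+p[1]-p[2]-p[3])[:2]; print(np.degrees(np.arctan2(d[1],d[0])), p[4]-.031*np.r_[d/np.linalg.norm(d),0])
print("S2hole",ray(i,[(133,211)],[.0194]))
E
```

```text
[[590.6 356.9  18. ]
 [631.9 370.2  18. ]
 [660.3 284.7  27. ]
 [618.5 271.2  27. ]
 [615.7 350.   19.4]] [0.62532632 0.32074492 0.0225    ]
0.043309779322742985 0.043862233110316264 0.09057059307894948
108.18808794727848 [0.62536022 0.32050634 0.0194    ]
S2hole [[0.39393607 0.23011357 0.0194    ]]
```

```bash
python3 - <<'E'
from h import *
goto(.626,.319,.04,108.2)
E
```

```text
t 12.9 pos [0.6161 0.3232 0.1933] yaw 107.8 tool shift [-0.0144  0.009   0.1528] rows>= 3.0
twist -0.0066
```

Call:
carry_out:
  targets:
    - [[-0.005,0.003,0.05],-0.006]
    - [[-0.005,0.003,0.05],0]
    - [[-0.004,0.003,0.05],0]
    - [[0,0,0],0]

```text
time: 13.4
tool_pos: [0.6238, 0.3179, 0.0404]
tool_rot: [-3.135, -0.048, 1.889]
contact_force: [0.4, -0.1, 0.1]
opening: 0.0916
```

```bash
python3 - <<'E'
from h import *
goto(.626,.319,.009,108.2)
E
```

```text
t 13.4 pos [0.6238 0.3179 0.0404] yaw 108.2 tool shift [-0.0012  0.0026  0.0314] rows>= 1.0
twist 0.0001
```

Call:
carry_out:
  targets:
    - [[-0.001,0.0025,0.026],0]
    - [[0,0,0.004],0]

```text
time: 13.65
tool_pos: [0.6273, 0.3195, 0.0149]
tool_rot: [-3.14, -0.049, 1.889]
contact_force: [-0.6, 0.7, 1.1]
opening: 0.0918
```

Call:
carry_out:
  targets:
    - [[0,0,0],0]
    - [[0,0,0],0]
    - [[0,0,0],0]
    - [[0,0,0],0]
    - [[0,0,0],0]
  fingers: 1
  grip_force: 30

```text
time: 14.28
tool_pos: [0.6293, 0.3203, 0.0223]
tool_rot: [3.135, -0.049, 1.889]
contact_force: [-3.7, -2.3, 1.3]
opening: 0.0466
```

```bash
python3 - <<'E'
from h import *
s=monitor.observe(); print(s['contact_force'])
goto(.543,-.030,.13,56)
E
```

```text
[-3.666199   -2.33020181  1.33579906]
t 14.28 pos [0.6293 0.3203 0.0223] yaw 108.3 tool shift [-0.3001 -0.1909 -0.1238] rows>= 7.0
twist 0.912
```

The idle rows let the tool creep up to z=0.022, too high for a sound grip. I'll reopen and go lower.

Call:
carry_out:
  targets:
    - [[0,0,0],0]
    - [[0,-0.002,0.001],0]
  fingers: 0.3

```text
time: 14.52
tool_pos: [0.6277, 0.3199, 0.0212]
tool_rot: [3.134, -0.049, 1.889]
contact_force: [0.5, 0.5, 0.1]
opening: 0.0617
```

Call:
carry_out:
  targets:
    - [[0,-0.001,0.015],0]

```text
time: 14.65
tool_pos: [0.6275, 0.3206, 0.0069]
tool_rot: [3.131, -0.049, 1.889]
contact_force: [-0.2, 0.1, -0.7]
opening: 0.064
```

```bash
python3 - <<'E'
from h import *
s=monitor.observe(); print(s['contact_force'],s['opening'])
goto(.626,.319,.009,108.2)
E
```

```text
[-0.16322629  0.07938652 -0.6927214 ] 0.06395804521035824
t 14.65 pos [0.6275 0.3206 0.0069] yaw 108.3 tool shift [-0.001  -0.0019 -0.0022] rows>= 1.0
twist 0.001
```

Call:
carry_out:
  targets:
    - [[-0.001,-0.002,0.0],0]
    - [[0,0,0.0005],0]
    - [[0,0,0.0005],0]
  fingers: 1
  grip_force: 35

```text
time: 15.02
tool_pos: [0.6262, 0.3192, 0.0044]
tool_rot: [3.131, -0.049, 1.889]
contact_force: [1.5, 0.8, 4.2]
opening: 0.0439
```

```bash
python3 - <<'E'
from h import *
s=monitor.observe(); print(s['contact_force'],s['opening'],s['tool_rot'])
goto(.543,-.030,.15,56)
E
```

```text
[1.48437191 0.83414426 4.24975882] 0.043919313950975036 [ 3.13056687 -0.049096    1.88922148]
t 15.03 pos [0.6262 0.3192 0.0044] yaw 108.2 tool shift [-0.2981 -0.1866 -0.1624] rows>= 7.0
twist 0.9118
```

```bash
cat >> h.py <<'E'
def plan(x,y,z,yaw,n,lift=0):
    s=monitor.observe(); r=R.from_euler('xyz',s["tool_rot"]); p=s["tool_pos"].copy()
    w=-np.radians((yaw-np.degrees(s["tool_rot"][2])+180)%360-180)/n
    p[2]+=lift; d=(np.array([x,y,z])-p)/n
    for k in range(n):
        print(np.round(r.inv().apply(d),3).tolist(),round(w,3)); r=r*R.from_euler('z',w)
E
python3 - <<'E'
from h import *
plan(.543,-.030,.15,56,7,.1)
E
```

```text
[-0.043, -0.027, -0.009] 0.13
[-0.046, -0.021, -0.009] 0.13
[-0.049, -0.015, -0.009] 0.13
[-0.05, -0.008, -0.009] 0.13
[-0.051, -0.002, -0.009] 0.13
[-0.051, 0.005, -0.009] 0.13
[-0.05, 0.011, -0.009] 0.13
```

Call:
carry_out:
  targets:
    - [[0,0,-0.045],0]
    - [[0,0,-0.06],0]
    - [[-0.043,-0.027,-0.011],0.13]
    - [[-0.046,-0.021,-0.011],0.13]
    - [[-0.049,-0.015,-0.011],0.13]
    - [[-0.05,-0.008,-0.011],0.13]
    - [[-0.051,-0.002,-0.011],0.13]
    - [[-0.051,0.005,-0.011],0.13]
    - [[-0.04,0.009,-0.009],0.13]

```text
time: 16.15
tool_pos: [0.5309, -0.0336, 0.1641]
tool_rot: [-3.089, -0.017, 0.955]
contact_force: [0.9, -0.1, -5.5]
opening: 0.044
```

```bash
python3 - <<'E'
from h import *
s=monitor.observe(); print(s['contact_force'],s['opening'],s['tool_rot'])
goto(.543,-.030,.1,56)
_,i,_=snap('wrist','w9.png'); np.savez('w9.npz',**i)
E
```

```text
[ 0.89755943 -0.07052409 -5.52327034] 0.04400129878262173 [-3.08891601 -0.01699236  0.95547561]
t 16.15 pos [ 0.5309 -0.0336  0.1641] yaw 54.7 tool shift [0.0089 0.0112 0.0637] rows>= 2.0
twist -0.0219
```

View pics/w9.png

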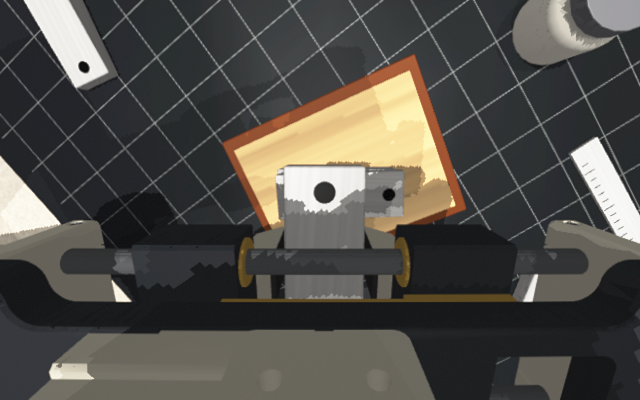

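The held short sits above the pair. Long B's hole is at (389,195), its right end at col ~403 and its left end at col ~277.

```bash
python3 - <<'E'
from h import *
z=np.load('w9.npz'); i={k:z[k] for k in z}
p=ray(i,[(389,195),(403.5,170),(403.5,216),(277.5,170),(277.5,214)],.066)
print(np.round(p*1000,1)); d=p[1:3].mean(0)-p[3:5].mean(0); print(np.linalg.norm(d),np.degrees(np.arctan2(d[1],d[0])))
print("hole->c",p[0]-.046*np.r_[.829,-.559,0],"end",p[1:3].mean(0)-.06*np.r_[.829,-.559,0])
plan(.543,-.030,.1,56,1)
E
```

```text
[[582.4 -58.   66. ]
 [605.7 -45.6  66. ]
 [582.8 -83.   66. ]
 [510.1  21.1  66. ]
 [484.  -12.9  66. ]]
0.11888831913946343 -35.126981543126284
hole->c [ 0.54431219 -0.03224406  0.066     ] end [ 0.54454377 -0.03078069  0.066     ]
[0.013, 0.009, 0.065] -0.029
```

Call:
carry_out:
  targets:
    - [[0.007,0.006,0.045],-0.013]
    - [[0.003,0.003,0.025],0]
    - [[0,0,0.005],0]

```text
time: 16.58
tool_pos: [0.5391, -0.0338, 0.0872]
tool_rot: [-3.088, -0.013, 0.958]
contact_force: [-0.7, 0.2, -5.4]
opening: 0.0437
```

```bash
python3 - <<'E'
from h import *
s=monitor.observe(); print(s['contact_force'],s['opening'],s['tool_rot'])
goto(.542,-.031,.0685,55.5)
E
```

```text
[-0.71101217  0.16402372 -5.37426115] 0.043683945580919536 [-3.08815443 -0.01287872  0.95812932]
t 16.57 pos [ 0.5391 -0.0338  0.0872] yaw 54.9 tool shift [0.0037 0.0017 0.0187] rows>= 1.0
twist -0.0105
```

Call:
carry_out:
  targets:
    - [[0.004,0.002,0.01],-0.01]
    - [[0,0,0.004],0]

```text
time: 16.82
tool_pos: [0.5426, -0.0306, 0.0729]
tool_rot: [-3.088, -0.013, 0.97]
contact_force: [-1.2, 0.5, -4.6]
opening: 0.0435
```

```bash
python3 - <<'E'
from h import *
s=monitor.observe(); print(s['contact_force'],s['opening'],s['tool_rot'])
goto(.542,-.031,.0685,55.5)
E
```

```text
[-1.1638101   0.49982837 -4.55692357] 0.04351977832825282 [-3.08784269 -0.01335247  0.96968602]
t 16.82 pos [ 0.5426 -0.0306  0.0729] yaw 55.6 tool shift [-0.0008 -0.      0.0044] rows>= 1.0
twist 0.001
```

Call:
carry_out:
  targets:
    - [[-0.001,0,0.003],0]

```text
time: 16.95
tool_pos: [0.5422, -0.0311, 0.0702]
tool_rot: [-3.089, -0.014, 0.97]
contact_force: [-0.5, -0.6, -4.6]
opening: 0.0436
```

Call:
carry_out:
  targets:
    - [[0,0,0.002],0]

```text
time: 17.08
tool_pos: [0.5423, -0.0312, 0.0694]
tool_rot: [-3.089, -0.014, 0.971]
contact_force: [-7.2, -0.9, 11.7]
opening: 0.0436
```

Call:
carry_out:
  targets:
    - [[0,0,0],0]
    - [[0,0,-0.001],0]
    - [[0,0,-0.001],0]
  fingers: 0

```text
time: 17.45
tool_pos: [0.5441, -0.0316, 0.0738]
tool_rot: [-3.095, -0.016, 0.97]
contact_force: [-0.3, 0.6, -0.2]
opening: 0.0688
```

Call:
carry_out:
  targets:
    - [[-0.001,-0.002,-0.03],0]
    - [[0,-0.002,-0.05],0]
    - [[0,-0.003,-0.05],0]
    - [[0,0,-0.03],0]

```text
time: 17.95
tool_pos: [0.5418, -0.0348, 0.2371]
tool_rot: [-3.091, -0.015, 0.97]
contact_force: [0.1, -0.2, -0.2]
opening: 0.0916
```

```bash
python3 - <<'E'
from h import *
s,i,im=snap('wrist','w10.png'); np.savez('w10.npz',**i); print(s['tool_rot'])
plan(.400,.2605,.19,75.9,6)
E
```

```text
[-3.09111911 -0.01466127  0.97021189]
[0.027, -0.047, 0.011] -0.059
[0.03, -0.045, 0.011] -0.059
[0.032, -0.044, 0.011] -0.059
[0.035, -0.042, 0.011] -0.059
[0.037, -0.039, 0.011] -0.059
[0.04, -0.037, 0.011] -0.059
```

View pics/w10.png

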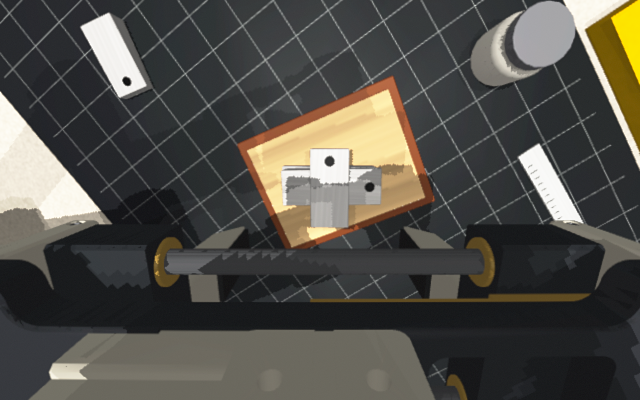

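```bash
python3 - <<'E'
from h import *
z=np.load('w10.npz'); i={k:z[k] for k in z}
p=ray(i,[(310,148.5),(348,148.5),(350,228),(310.5,228),(329.5,161)],[.081,.081,.09,.09,.0824])
print(np.round(p*1000,1),p[:4].mean(0)); d=(p[0]+p[1]-p[2]-p[3])[:2]; print(np.linalg.norm(d)/2,np.degrees(np.arctan2(d[1],d[0])),p[4,:2]-.031*d/np.linalg.norm(d))
E
```

```text
[[550.9  19.6  81. ]
 [586.   -4.4  81. ]
 [538.3 -80.8  90. ]
 [500.  -55.5  90. ]
 [561.3  -4.2  82.4]] [ 0.54378041 -0.0302789   0.0855    ]
0.09037969065800613 56.92961357612271 [ 0.54435425 -0.03015806]
```

Call:
carry_out:
  targets:
    - [[0.027,-0.047,0.011],-0.059]
    - [[0.03,-0.045,0.011],-0.059]
    - [[0.032,-0.044,0.011],-0.059]
    - [[0.035,-0.042,0.011],-0.059]
    - [[0.037,-0.039,0.011],-0.059]
    - [[0.03,-0.03,0.011],-0.059]
    - [[0,0,0],0]

```text
time: 18.88
tool_pos: [0.4018, 0.2556, 0.1896]
tool_rot: [-3.115, -0.035, 1.333]
contact_force: [0.8, -0.6, -0.6]
opening: 0.0916
```

```bash
python3 - <<'E'
from h import *
s,i,im=snap('wrist','w11.png'); np.savez('w11.npz',**i); print(s['tool_rot'])
goto(.4015,.260,.04,75.9)
E
```

```text
[-3.11534088 -0.03470026  1.3327459 ]
t 18.93 pos [0.4028 0.2547 0.1899] yaw 76.3 tool shift [-0.0004  0.0013  0.15  ] rows>= 3.0
twist 0.0063
```

View pics/w11.png

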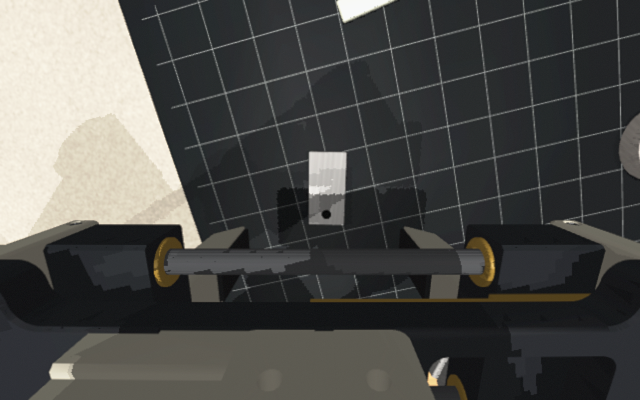

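S1 lies centred at (0.544,−0.030), yaw 57°. S2 is in view: thick end at row 152, cols 309-347; thin end at row 224, cols 309-344; hole at (326,214).

```bash
python3 - <<'E'
from h import *
z=np.load('w11.npz'); i={k:z[k] for k in z}
p=ray(i,[(309,152),(347,152.5),(344.5,224.5),(309,224.5),(326,214)],[.027,.027,.018,.018,.0194])
print(np.round(p*1000,1),p[:4].mean(0)); d=(p[0]+p[1]-p[2]-p[3])[:2]; print(np.linalg.norm(d)/2,np.degrees(np.arctan2(d[1],d[0])),p[4,:2]+.031*d/np.linalg.norm(d))
E
```

```text
[[392.4 308.4  27. ]
 [434.7 297.6  27. ]
 [412.8 211.7  18. ]
 [369.7 221.8  18. ]
 [393.6 230.4  19.4]] [0.40240766 0.25984271 0.0225    ]
0.08909370110746655 75.48268843522847 [0.4014145  0.26043811]
```

```bash
python3 - <<'E'
from h import *
goto(.4025,.262,.04,75.7)
E
```

```text
t 18.93 pos [0.4028 0.2547 0.1899] yaw 76.3 tool shift [0.0018 0.0018 0.1501] rows>= 3.0
twist 0.0098
```

Call:
carry_out:
  targets:
    - [[0.001,0.001,0.05],0.01]
    - [[0,0,0.05],0]
    - [[0,0,0.05],0]
    - [[0,0,0.003],0]
  fingers: 0.2

```text
time: 19.42
tool_pos: [0.408, 0.2594, 0.0362]
tool_rot: [-3.125, -0.039, 1.315]
contact_force: [0.1, 0.6, 0.3]
opening: 0.0733
```

```bash
python3 - <<'E'
from h import *
goto(.4025,.262,.01,75.7)
E
```

```text
t 19.43 pos [0.408  0.2594 0.0362] yaw 75.3 tool shift [ 0.0001 -0.0055  0.0263] rows>= 1.0
twist -0.0066
```

Call:
carry_out:
  targets:
    - [[0,-0.0055,0.012],-0.006]
    - [[0,0,0.014],0]

```text
time: 19.68
tool_pos: [0.4055, 0.2621, 0.0125]
tool_rot: [-3.13, -0.043, 1.319]
contact_force: [0.1, 0.2, 0.2]
opening: 0.0736
```

```bash
python3 - <<'E'
from h import *
goto(.4025,.262,.009,75.7)
E
```

```text
t 19.68 pos [0.4055 0.2621 0.0125] yaw 75.6 tool shift [-0.001  -0.0029  0.0035] rows>= 1.0
twist -0.0021
```

Call:
carry_out:
  targets:
    - [[0,-0.003,0.004],0]
    - [[0,0,0.0005],0]
    - [[0,0,0.0005],0]
    - [[0,0,0.0],0]
  fingers: 1
  grip_force: 35

```text
time: 20.18
tool_pos: [0.4032, 0.2637, 0.0085]
tool_rot: [-3.132, -0.045, 1.32]
contact_force: [-1.1, 1.0, -6.0]
opening: 0.0437
```

```bash
python3 - <<'E'
from h import *
s=monitor.observe(); print(s['contact_force'],s['opening'],s['tool_rot'])
goto(.5435,-.0305,.15,57)
plan(.5435,-.0305,.17,57,6,.1)
E
```

```text
[-1.05441571  1.01389085 -6.02629289] 0.04366737596607237 [-3.13218207 -0.04467748  1.31958849]
t 20.18 pos [0.4032 0.2637 0.0085] yaw 75.6 tool shift [-0.2435  0.2076 -0.1545] rows>= 6.0
twist 0.3248
[-0.041, 0.035, -0.012] 0.054
[-0.039, 0.037, -0.012] 0.054
[-0.037, 0.039, -0.012] 0.054
[-0.035, 0.041, -0.012] 0.054
[-0.033, 0.043, -0.012] 0.054
[-0.03, 0.044, -0.012] 0.054
```

Call:
carry_out:
  targets:
    - [[0,0,-0.045],0]
    - [[0,0,-0.06],0]
    - [[-0.041,0.035,-0.014],0.054]
    - [[-0.039,0.037,-0.014],0.054]
    - [[-0.037,0.039,-0.014],0.054]
    - [[-0.035,0.041,-0.014],0.054]
    - [[-0.033,0.043,-0.014],0.054]
    - [[-0.022,0.034,-0.012],0.054]

```text
time: 21.18
tool_pos: [0.5379, -0.0298, 0.1838]
tool_rot: [-3.111, -0.031, 0.992]
contact_force: [0.1, 0.5, -6.1]
opening: 0.0437
```

```bash
python3 - <<'E'
from h import *
s=monitor.observe(); print(s['contact_force'],s['opening'],s['tool_rot'])
goto(.547,-.025,.12,57)
_,i,_=snap('wrist','w12.png'); snap('side','s12.png')
E
```

```text
[ 0.11239989  0.47482344 -6.08958824] 0.043722777730600654 [-3.11086046 -0.03099478  0.99201787]
t 21.18 pos [ 0.5379 -0.0298  0.1838] yaw 56.8 tool shift [0.007  0.0069 0.0639] rows>= 2.0
twist -0.0028
```

View pics/w12.png

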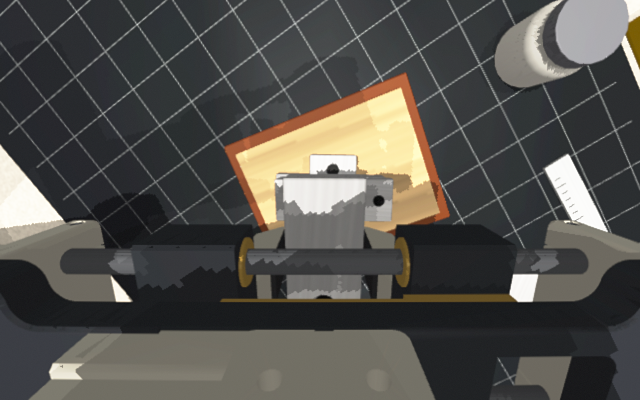

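View pics/s12.png

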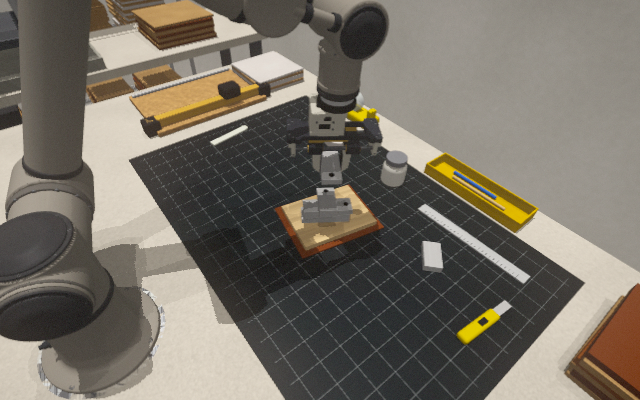

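The held S2 is aligned over S1, with its thick end above S1's hole end. Lowering.

Call:
carry_out:
  targets:
    - [[0.004,0.004,0.04],-0.003]
    - [[0.003,0.003,0.025],0]
    - [[0,0,0.004],0]

```text
time: 21.65
tool_pos: [0.5477, -0.0268, 0.1125]
tool_rot: [-3.112, -0.03, 0.992]
contact_force: [0.3, 0.3, -6.1]
opening: 0.0433
```

```bash
python3 - <<'E'
from h import *
s=monitor.observe(); print(s['contact_force'],s['tool_rot'])
goto(.547,-.025,.1,57)
E
```

```text
[ 0.34949764  0.31372851 -6.05848424] [-3.11200215 -0.03027647  0.99189366]
t 21.65 pos [ 0.5477 -0.0268  0.1125] yaw 56.8 tool shift [ 0.0008 -0.0012  0.0126] rows>= 1.0
twist -0.0029
```

Call:
carry_out:
  targets:
    - [[0.0005,-0.0005,0.009],-0.003]
    - [[0,0,0.003],0]
  grip_force: 13

```text
time: 21.9
tool_pos: [0.5471, -0.0251, 0.1006]
tool_rot: [-3.112, -0.03, 0.996]
contact_force: [-1.1, -0.3, -5.0]
opening: 0.044
```

Call:
carry_out:
  targets:
    - [[0,0,0.003],0]

```text
time: 22.02
tool_pos: [0.5474, -0.0249, 0.0981]
tool_rot: [-3.113, -0.031, 0.996]
contact_force: [1.3, 0.5, -4.2]
opening: 0.0441
```

Call:
carry_out:
  targets:
    - [[0,0,0.003],0]

```text
time: 22.15
tool_pos: [0.5477, -0.0248, 0.0954]
tool_rot: [-3.114, -0.031, 0.996]
contact_force: [0.9, 0.1, -4.2]
opening: 0.0437
```

Call:
carry_out:
  targets:
    - [[0,0,0.0025],0]

```text
time: 22.28
tool_pos: [0.5478, -0.0245, 0.0933]
tool_rot: [-3.115, -0.032, 0.996]
contact_force: [-1.3, 2.5, -1.5]
opening: 0.0438
```

Call:
carry_out:
  targets:
    - [[0,0,0.002],0]

```text
time: 22.4
tool_pos: [0.5479, -0.0242, 0.0916]
tool_rot: [-3.115, -0.032, 0.996]
contact_force: [-0.5, 1.9, -1.7]
opening: 0.0439
```

Call:
carry_out:
  targets:
    - [[0,0,0.002],0]

```text
time: 22.52
tool_pos: [0.5481, -0.024, 0.0909]
tool_rot: [-3.116, -0.033, 0.996]
contact_force: [-6.0, 2.7, 13.3]
opening: 0.0443
```

Call:
carry_out:
  targets:
    - [[0,0,0.002],0]

```text
time: 22.65
tool_pos: [0.548, -0.0239, 0.0907]
tool_rot: [-3.116, -0.033, 0.997]
contact_force: [-9.0, 1.2, 15.6]
opening: 0.0436
```

```bash
python3 - <<'E'
from h import *
_,_,a=snap('side','s13.png'); cv2.imwrite('pics/z13.png',cv2.resize(a[150:260,250:420],None,fx=4,fy=4,interpolation=2)[:,:,::-1])
E
```

```text
(no output)
```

View pics/z13.png

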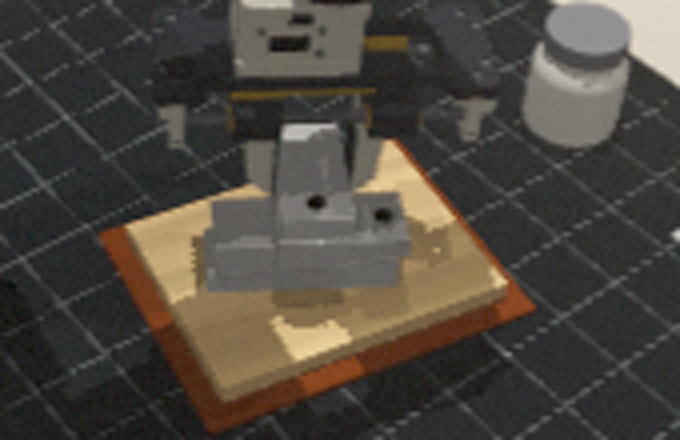

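The force has risen at the flat height, so S2 is seated. Releasing and retreating.

Call:
carry_out:
  targets:
    - [[0,0,0],0]
    - [[0,0,-0.001],0]
    - [[0,0,0],0]
    - [[0,0,0],0]
  fingers: 0

```text
time: 23.2
tool_pos: [0.5499, -0.0248, 0.0934]
tool_rot: [-3.122, -0.034, 0.997]
contact_force: [-0.2, 0.6, -0.1]
opening: 0.0791
```

Call:
carry_out:
  targets:
    - [[0,0,-0.03],0]
    - [[0,-0.001,-0.05],0]
    - [[0,-0.001,-0.05],0]
    - [[0,-0.001,-0.02],0]
    - [[0,0,0],0]

```text
time: 23.82
tool_pos: [0.5469, -0.0294, 0.2464]
tool_rot: [-3.12, -0.033, 0.997]
contact_force: [-0.1, 0.4, -0.6]
opening: 0.0917
```

```bash
python3 - <<'E'
from h import *
s,i,a=snap('wrist','w14.png'); np.savez('w14.npz',**i);_,_,b=snap('side','s14.png'); cv2.imwrite('pics/z14.png',cv2.resize(b[150:260,250:420],None,fx=4,fy=4,interpolation=2)[:,:,::-1])
E
```

```text
(no output)
```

View pics/w14.png

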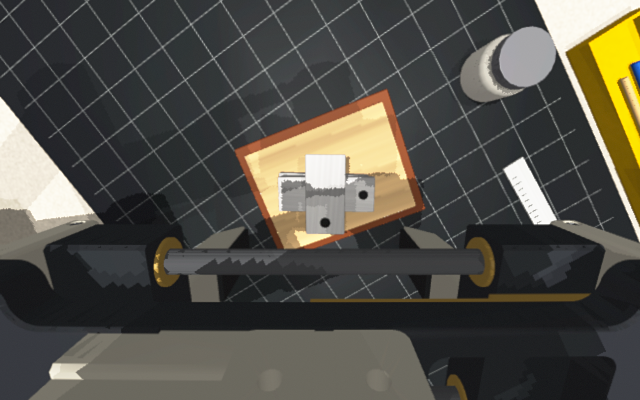

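View pics/z14.png

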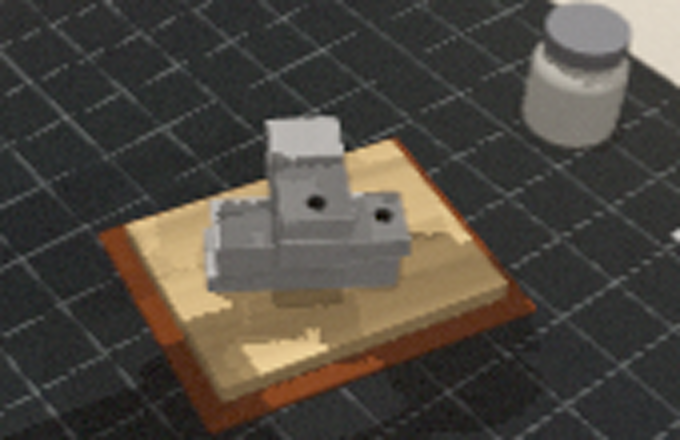

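The stack is complete in both views; S2's top face spans cols 306-345 and rows 154-234, with its hole at (324,223). I'll check its centring and squareness.

```bash
python3 - <<'E'
from h import *
z=np.load('w14.npz'); i={k:z[k] for k in z}
p=ray(i,[(306,154.5),(345,154.5),(344.5,234),(307,234),(324.5,223),(363,195.5)],[.105]*5+[.066])
print(np.round(p*1000,1),p[:4].mean(0)); d=(p[0]+p[1]-p[2]-p[3])[:2]; print(np.linalg.norm(d)/2,np.linalg.norm(p[0]-p[1]),np.linalg.norm(p[2]-p[3]),np.degrees(np.arctan2(d[1],d[0])),p[4,:2]+.031*d/np.linalg.norm(d))
print("LB c",p[5]-.046*np.r_[.824,-.566,0])
im=eyes.read_camera("top"); cv2.imwrite("pics/t14.png",im[:,:,::-1])
E
```

```text
[[553.7  22.  105. ]
 [588.9  -0.7 105. ]
 [541.1 -76.4 105. ]
 [504.9 -53.4 105. ]
 [528.9 -53.1 105. ]
 [581.9 -58.3  66. ]] [ 0.54715935 -0.02711374  0.105     ]
0.08965453413520118 0.04191591068732607 0.04288933206497847 57.36588147260973 [ 0.54562684 -0.02701285]
LB c [ 0.5440291  -0.03223315  0.066     ]
```

View pics/t14.png

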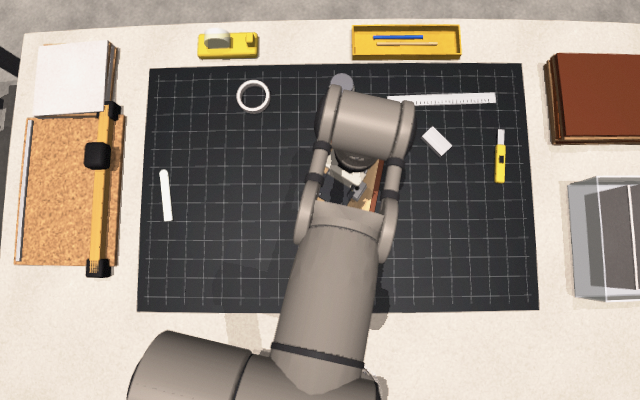

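```bash
python3 -c "
from cell import order,monitor
s=monitor.observe();print(s['time'],s['contact_force']);print(order.hand_in())"
```

```text
23.975 [ 0.53794276 -0.57616828 -0.76480302]
the job is handed in; nothing more can be done
None
```

The stack is finished and handed in at 24 s of the 61 s allowed; no verdict was reported. The other long weight lies end for end on the first. One short weight lies crosswise on the middle of it, and the second lies end for end on that one.

**Last checks (wrist camera):**

| Weight | Offset from the first long weight's centre | Angle |
|---|---|---|
| Other long weight | about 4 mm | about 1° off parallel |
| Lower short weight | about 3 mm | 1–3° off square |
| Upper short weight | about 5 mm | under 1° off the lower one |

- **Flat and level:** The side view shows all four weights seated flat. I judged level from that picture and the matching top-face sizes, and did not measure it as an angle.
- **Surroundings:** The steel block, knife and bone folder are at their starting pixels in the top view, judged by eye. I did not re-measure the first long weight after stacking; its end still shows under the other long weight, and nothing suggested it had moved.

**What did not agree or go to plan:**
- **Cameras:** The top and wrist cameras disagreed by about 5–8 mm. I used the wrist camera for both picking and placing.
- **Tool tilt:** The tool picked up about 0.1 rad of tilt while carrying the long weight. I dragged the fingertips along the mat to correct most of it. One row of that briefly pressed the fingertips down with 94 N, under the 120 N wrist limit. That is over the 40 N limit for the arm and gripper body, and I am assuming the fingertips do not count towards it.
- **Grip:** My first grip on the lower short weight was too high, so I reopened and took it again lower.

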